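# Wipe the carrot slices off the cutting board into the tray

### The arm

A 6-joint arm with a two-finger parallel gripper is mounted at the origin on the work surface. World frame = base frame: x ahead of the robot, y to its left, z up, the work surface at z = 0. Lengths are in mm, angles in degrees, forces in N, time in s.
With the tool pointing down it reaches from about 300 to 850 mm from the base axis. Payload 4.2 kg.
Tool frame: the origin (TCP) lies between the finger pads; the fingertips stand 25 mm ahead of it and the grasp point (between the pads) lies 6 mm ahead of it; x points along the fingers, y is the direction in which the jaws open and shut, and the axes are right-handed (so a half turn about x gives the same grasp; the last joint's range is limited). The gripper opens to 91 mm and grips with 3 to 60 N. Pads are 32 mm wide; open, the fingers measure 118 mm over their backs; the gripper's body (76 mm by 178 mm) begins 60 mm behind the grasp point.
Start: joints at [70.703, 18.312, 89.639, -0, 72.044, -1.146], TCP at [179.131, 546.402, 218.076] pointing down, gripper open.
Joint ranges: [-177.97, 177.97], [-48.28, 115.42], [12.27, 149.76], [-77.06, 257.06], [2.81, 150.46], [-146.56, 146.56]. Speed limits (degrees/s): [147.25, 147.25, 180, 180, 180, 180].

### API

Orientations are given as [roll, pitch, yaw] about the fixed x, y, z axes, in that order (R = Rz(yaw) Ry(pitch) Rx(roll)).
In Python, from workcell import env gives the robot as it stands.
- The arm moves only by the tool jog_arm, never from a script. Its argument "plan" is one flat list of numbers, 4 for each row, row after row: the shift along the tool's x, y, z in cm, then the turn about the tool's x in units of 6 degrees (1.0 is 6 degrees). In form: [tx, ty, tz, turn, tx, ty, tz, turn, ...]. A call has 1 to 12 rows; each row shifts and turns the commanded pose from where the row before left it, along the tool's axes as they then stand; what a row does not reach is not made up. A row lasts 1/12 s, in which the tool goes at most 41.7 mm and 7.16 degrees, less where a joint would pass 70% of its speed; a pose out of reach is approached as far as the arm can. A call with a gripper value outside its range is refused whole. "claw" is the finger opening in cm, from 0 to 9.12, set as the call begins (left out, the last holds). The fingers move at their own pace and stop on an object; "newtons" is the grip in N (left out, the last holds). Time passes only in rows, so rows that do not move let the fingers close. It gives the time, the measured TCP pose, the force and the opening at its end, in the units of the state.
- env.state(): the state, without advancing time (a new reading comes with each control period).
- env.grab_frame(name): name is "side" or "top"; returns the picture (480x640x3 uint8, red, green, blue); there is no depth.
- env.calibration(name): a dict with "vertical_fov" (degrees; the focal length in pixels is half the picture's height over the tangent of half this angle, whatever the lens; pixels are square), "cx", "cy" (the principal point, pixels), "origin" and "orientation" of the camera in the world. Camera axes: x right, y down, z forward; pixel columns grow to the right and rows downward; lengths in mm; the calibration is good to about 2 mm. A picture is of the moment at which its call begins. calibration takes no time and is no camera call.
- env.job_done(): hands the job in, once; it reports no verdict.
The state is a dict: "time_s": time; "qpos": joint angles; "qvel": joint speeds; "effort": joint torques, N m; "ee_pos": TCP position; "ee_rot": TCP orientation; "force": force on the tool from outside, world axes, zero at the start; "torque": the same for the moment, N m; "gripper_width": finger opening in mm.
Only numpy, scipy, OpenCV 4.12 (cv2) and the standard library are available. Lean on these libraries where they do the work, as an engineer would, in place of code of your own. Each camera call takes 0.05 s, during which the arm holds its last target.

### The job

Take the standing board scraper and wipe all four carrot slices off the end of the cutting board into the steel tray tucked under that end; do not touch the slices with the gripper. Then stand the scraper upright on the cleared board and let go. Leave the tray, the saucer, the two bowls and the shaker where they stand.

Things in the scene. Friction and masses are not known exactly. Their poses are not given: they have to be found in the camera images.
- scraper: self-standing board scraper, about 260 g: steel head 170 (its y) x 36 (x) mm, 34 high, on two full-length white plastic lips; above it a beech grip 110 (y) x 20 (x) mm, from 34 to 112 mm above the foot. Both faces alike. Origin: centre of the foot; z up. Stands on the counter on the robot's side of the board. Pinch the grip across its 20 mm from above, 90 mm above the foot
- board: footed cypress cutting board, fixed (it does not slide): 180 mm wide (its x), 300 mm long (its y), flat top 54 mm above the counter; the slab is 22 mm thick and overhangs its feet at both ends, with 32 mm free height under it. Origin on the counter under the middle of the board; z up
- tray: loose open steel tray, 200 (its x, along board x) x 170 (y) x 28 mm high, walls 3 mm, about 400 g, on the counter with a long side tucked about 10 mm under one end of the board: the +y end in some starts, the -y end in others (a saucer lies off the other end). Origin: centre of its underside; z up
- slice1: thick round of raw carrot, a disc 34 mm across and 14 mm thick, about 12 g, lying flat on the board; origin at the centre of the disc, z along the disc's axis. The four rounds lie apart, with centres within 52 mm (board x) and 82 mm (board y) of the middle of the board
- slice2: thick round of raw carrot, a disc 33 mm across and 14 mm thick, about 12 g, lying flat on the board; origin at the centre of the disc, z along the disc's axis. The four rounds lie apart, with centres within 52 mm (board x) and 82 mm (board y) of the middle of the board
- slice3: thick round of raw carrot, a disc 32 mm across and 14 mm thick, about 12 g, lying flat on the board; origin at the centre of the disc, z along the disc's axis. The four rounds lie apart, with centres within 52 mm (board x) and 82 mm (board y) of the middle of the board
- slice4: thick round of raw carrot, a disc 32 mm across and 14 mm thick, about 12 g, lying flat on the board; origin at the centre of the disc, z along the disc's axis. The four rounds lie apart, with centres within 52 mm (board x) and 82 mm (board y) of the middle of the board
- saucer: white ceramic saucer, 124 mm across, 18 mm high, lying off the board end that has no tray; origin at the centre of its underside; leave alone
- small_bowl: small ceramic bowl, 86 mm across, 42 mm high, standing in one row with the scraper and the shaker (which of the three is where varies); origin at the centre of its underside; leave alone
- shaker: small glass shaker with steel cap, 44 mm across, 90 mm high, in the same row; origin at the centre of its underside; leave alone
- rice_bowl: white rice bowl, 116 mm across, 60 mm high, to the robot's right; origin at the centre of its underside; leave alone
Not all that is in view belongs to the job. There is more than one size of the scraper; the job needs the largest.

How it is judged:
By the outcome, as a careful person would: the job done as asked, in the order asked, and still so for the second after the job is handed in, with the robot touching nothing.
It also fails if it takes over 51 s, if anything falls off the work surface, if the arm or the gripper's body presses on something with over 40 N, if the wrist force passes 120 N, or if a joint passes its speed limit or range.

## Working session

There is one attempt and no reset: what is moved stays moved. The work goes in short steps, Python scripts to look and compute and a tool call to move; the robot and the scene stay as the last step left them, time stands still between calls to the robot, and variables do not carry over. Pictures are saved under pics/ and viewed, and the job is handed in when it is done.

Besides the shell and the picture viewer there is one more tool, called after "Emit:" as a command line: name --argument value ..., lists and objects as JSON in quotes. jog_arm: Moves the arm, as the interface text tells. Its arguments: {"type":"object","properties":{"plan":{"type":"array"},"claw":{"type":"number"},"newtons":{"type":"number"}},"required":["plan"]}

```bash
ls; mkdir -p pics
python3 - <<'E'
from workcell import env
import cv2
print(env.state())
for n in("top","side"):
    print(n,env.calibration(n))
    cv2.imwrite(f"pics/{n}0.png",env.grab_frame(n)[:,:,::-1])
E
```

```text
pics
{'time_s': 0.0, 'qpos': array([ 7.07038011e+01,  1.83523352e+01,  8.97051725e+01, -1.63624260e-03,
        7.20430227e+01, -1.14683840e+00]), 'qvel': array([-0.02233902,  0.04286933, -0.0406008 , -0.14238202, -0.00621667,
        0.06852152]), 'effort': array([-1.00711153e-03, -4.12445033e+01, -2.31978571e+01,  7.25135906e-02,
        4.58300533e-02, -1.51054160e-04]), 'ee_pos': array([178.96666154, 545.93085304, 217.22166577]), 'ee_rot': array([ -90.26028892,   89.89945758, -108.40914364]), 'force': array([-1.01231005, -0.21320859, -0.25686937]), 'torque': array([ 0.02243564, -0.01439404,  0.01824237]), 'gripper_width': 91.29099989933628}
top {'vertical_fov': 42.48664623868798, 'cx': 323.7375617520249, 'cy': 238.65950787823263, 'origin': array([ 387.06899277,  -66.05768042, 1242.84980342]), 'orientation': array([-1.75479248e+02,  4.55330448e-02, -9.07644590e+01])}
side {'vertical_fov': 53.186541962855024, 'cx': 319.15754983302384, 'cy': 240.68641541623805, 'origin': array([-150.66612699, -656.15240739,  861.19845715]), 'orientation': array([-1.33013964e+02, -1.12079386e-01, -4.80173199e+01])}
```

View pics/top0.png

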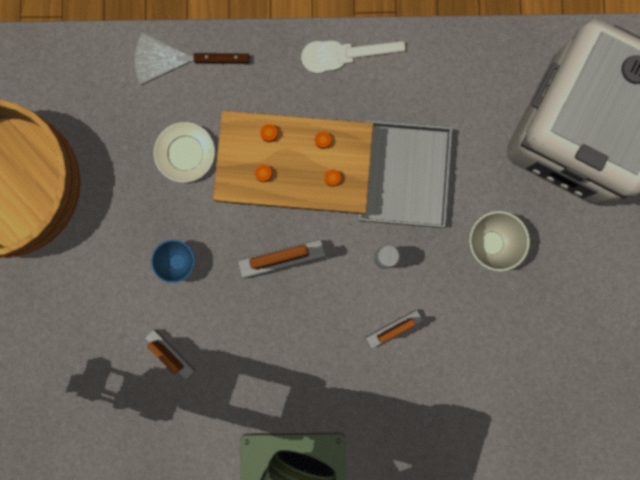

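View pics/side0.png

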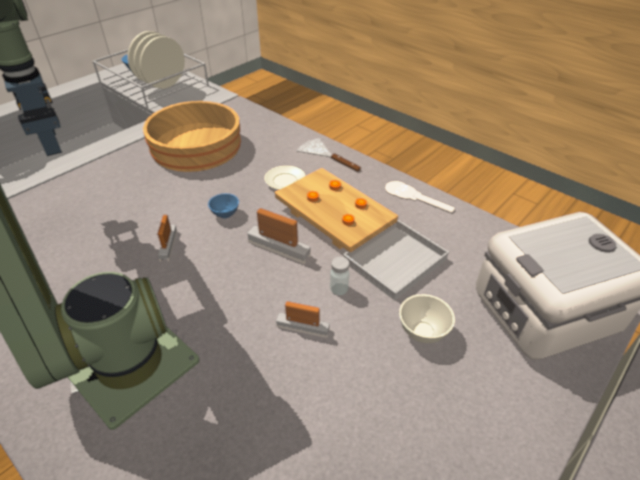

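The top view shows the board at about (216–372, 112–213), with the tray off its right (−y) end and the saucer off its left. The slices are at (270,132), (324,140), (264,173) and (334,178). The big scraper is at (282,258) and the shaker at (388,257). Next I'll measure these.

```bash
cat > h.py <<'E'
import numpy as np, cv2
from scipy.spatial.transform import Rotation as R
from workcell import env
def ray(n,uv):
    c=env.calibration(n); f=240/np.tan(np.radians(c["vertical_fov"]/2))
    M=R.from_euler("xyz",c["orientation"],degrees=True).as_matrix()
    uv=np.atleast_2d(uv).astype(float)
    d=np.c_[(uv[:,0]-c["cx"])/f,(uv[:,1]-c["cy"])/f,np.ones(len(uv))]@M.T
    return np.array(c["origin"]),d
def plane(n,uv,z):
    o,d=ray(n,uv); return (o+d*((z-o[2])/d[:,2])[:,None])[:,:2]
def proj(n,p):
    c=env.calibration(n); f=240/np.tan(np.radians(c["vertical_fov"]/2))
    M=R.from_euler("xyz",c["orientation"],degrees=True).as_matrix()
    q=(np.atleast_2d(p)-c["origin"])@M
    return np.c_[q[:,0]/q[:,2]*f+c["cx"],q[:,1]/q[:,2]*f+c["cy"]]
def comps(mask,amin=30):
    n,l,s,c=cv2.connectedComponentsWithStats(mask.astype(np.uint8)*255)
    return [(l==i,s[i],c[i]) for i in range(1,n) if s[i][4]>=amin]
E
python3 - <<'E'
from h import *
for n in("top","side"):
    im=cv2.imread(f"pics/{n}0.png"); hsv=cv2.cvtColor(im,cv2.COLOR_BGR2HSV)
    H,S,V=[hsv[...,i].astype(int) for i in range(3)]
    print(n)
    for m,s,c in comps((H<14)&(S>170)&(V>110)): 
        ys,xs=np.nonzero(m); r=cv2.minAreaRect(np.c_[xs,ys].astype(np.float32))
        print('orange',s,c.round(1),plane(n,c,61).round(),plane(n,c,112).round(), plane(n,cv2.boxPoints(r),112).round().tolist() if n=="top" else '')
    if n=="top":
        for (u,v) in[(282,258),(250,265),(300,160),(345,160),(382,335)]: print((u,v),hsv[v,u])
        m=(H>10)&(H<26)&(S>90)&(V>100)
        for mm,s,c in comps(m,3000):
            ys,xs=np.nonzero(mm)
            r=cv2.minAreaRect(np.c_[xs,ys].astype(np.float32)); print(s,[p.round().tolist() for p in (r[0]*np.ones(1),)], plane(n,cv2.boxPoints(r),54).round().tolist())
E
python3 - <<'E'
import cv2
im=cv2.imread('pics/top0.png')
cv2.imwrite('pics/crop1.png',cv2.resize(im[100:290,145:465],None,fx=2.5,fy=2.5,interpolation=cv2.INTER_CUBIC))
E
```

```text
top
orange [260 124  18  18 185] [268.9 132.5] [[689.  38.]] [[676.  33.]] [[670.0, 55.0], [698.0, 40.0], [683.0, 12.0], [655.0, 26.0]]
orange [315 132  17  16 165] [323.2 139.6] [[674. -68.]] [[661. -68.]] [[676.0, -53.0], [676.0, -83.0], [647.0, -82.0], [648.0, -52.0]]
orange [255 165  17  17 167] [263.1 172.9] [[610.  49.]] [[600.  44.]] [[615.0, 59.0], [615.0, 30.0], [585.0, 30.0], [585.0, 59.0]]
orange [325 170  17  16 165] [332.6 177.5] [[599. -85.]] [[590. -84.]] [[604.0, -70.0], [604.0, -100.0], [576.0, -100.0], [576.0, -70.0]]
orange [251 246  55  21 405] [277.9 255.9] [[449.  22.]] [[446.  18.]] [[440.0, 70.0], [465.0, -30.0], [452.0, -33.0], [426.0, 66.0]]
orange [380 320  35  22 207] [397.4 330.4] [[ 304. -204.]] [[ 308. -198.]] [[296.0, -164.0], [328.0, -225.0], [318.0, -230.0], [287.0, -169.0]]
orange [149 344  12  13  62] [154.3 349.8] [[274. 257.]] [[279. 243.]] [[286.0, 255.0], [290.0, 250.0], [272.0, 232.0], [267.0, 237.0]]
(282, 258) [ 13 204 119]
(250, 265) [ 12  96 125]
(300, 160) [ 17 160 169]
(345, 160) [ 19 156 177]
(382, 335) [ 13 196  87]
[   0  100   66  155 7445] [[32.0, 177.0]] [[763.0, 567.0], [762.0, 439.0], [458.0, 433.0], [460.0, 558.0]]
[  213   111   160   102 13910] [[293.0, 161.0]] [[558.0, 149.0], [738.0, 135.0], [709.0, -167.0], [529.0, -149.0]]
side
orange [329 184  12   6  41] [335.  187.1] [[680.  30.]] [[627. -14.]] 
orange [307 195  12   7  45] [312.8 198.4] [[601.  41.]] [[553.  -3.]] 
orange [355 203  12   6  42] [361.1 205.5] [[664. -75.]] [[ 612. -112.]] 
orange [259 210  36  14 109] [276.6 216.9] [[481.  58.]] [[441.  13.]] 
orange [159 216   8  21  58] [162.5 226.1] [[263. 246.]] [[236. 189.]] 
orange [342 219  12   7  45] [347.9 221.9] [[589. -91.]] [[ 542. -127.]] 
orange [287 303  31   9 106] [301.4 307.1] [[ 308. -194.]] [[ 279. -224.]]
```

View pics/crop1.png

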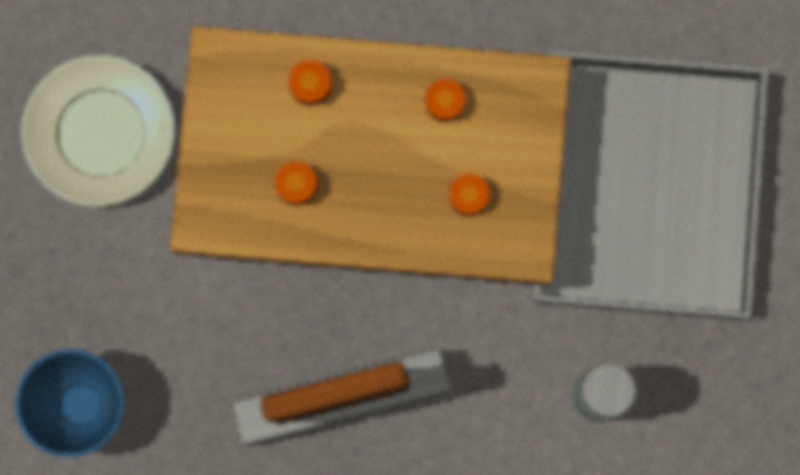

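Run:
```python
from h import *
print(env.state()['ee_pos'])
for n in("top","side"):
    im=cv2.imread(f"pics/{n}0.png"); hsv=cv2.cvtColor(im,cv2.COLOR_BGR2HSV)
    H,S,V=[hsv[...,i].astype(int) for i in range(3)]
    m=(H<26)&(S>100)&(V>80)
    sel=np.zeros(m.shape,np.uint8)
    (x0,y0,x1,y1)=(205,105,380,220) if n=="top" else (270,165,402,249)
    sel[y0:y1,x0:x1]=m[y0:y1,x0:x1]
    for mm,s,c in comps(sel>0,2000):
        k=cv2.findContours(mm.astype(np.uint8),cv2.RETR_EXTERNAL,cv2.CHAIN_APPROX_NONE)[0][0]
        for e in(4,6): 
            a=cv2.approxPolyDP(cv2.convexHull(k),e,True)[:,0]
            print(n,s,a.tolist(),plane(n,a,54).round().tolist())
    # white-ish head corners
im=cv2.imread("pics/side0.png");cv2.imwrite('pics/crop2.png',cv2.resize(im[150:310,230:470],None,fx=3.3,fy=3.3,interpolation=cv2.INTER_CUBIC))
im=cv2.imread("pics/top0.png");cv2.imwrite('pics/crop3.png',cv2.resize(im[230:290,225:345],None,fx=6.5,fy=6.5,interpolation=cv2.INTER_CUBIC))
```

```text
[178.99633635 545.98933842 217.33786765]
top [  213   111   161   103 14038] [[221, 112], [373, 124], [366, 211], [214, 200]] [[733.0, 132.0], [705.0, -166.0], [534.0, -149.0], [559.0, 146.0]]
top [  213   111   161   103 14038] [[221, 112], [373, 124], [366, 211], [214, 200]] [[733.0, 132.0], [705.0, -166.0], [534.0, -149.0], [559.0, 146.0]]
side [ 275  168  123   81 5209] [[275, 191], [322, 168], [397, 216], [355, 248], [338, 247], [292, 213]] [[562.0, 148.0], [733.0, 125.0], [700.0, -166.0], [533.0, -161.0], [508.0, -128.0], [525.0, 46.0]]
side [ 275  168  123   81 5209] [[275, 191], [322, 168], [397, 216], [355, 248], [338, 247]] [[562.0, 148.0], [733.0, 125.0], [700.0, -166.0], [533.0, -161.0], [508.0, -128.0]]
```

View pics/crop2.png

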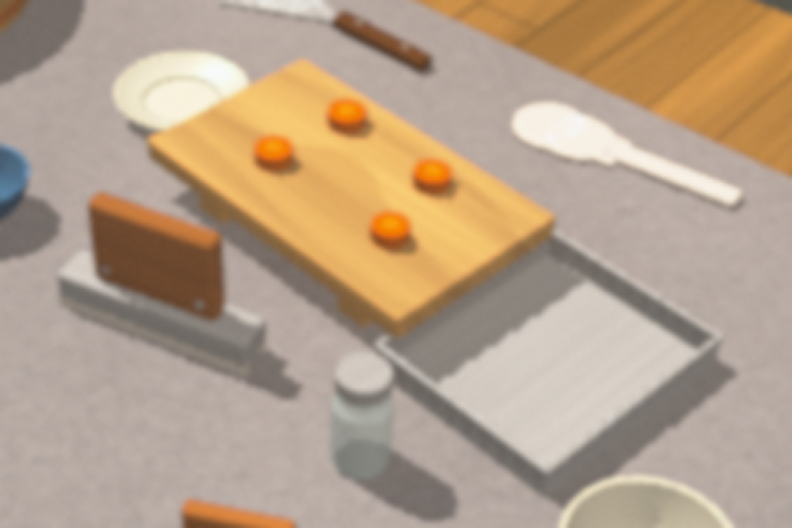

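View pics/crop3.png

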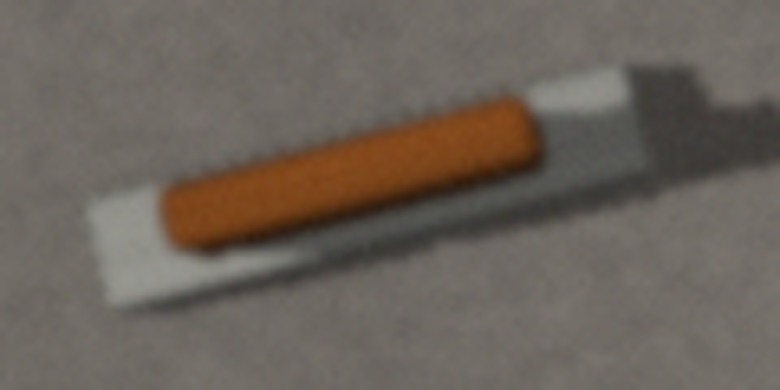

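```bash
cat >> h.py <<'E'
def T():
    s=env.state(); return np.array(s['ee_pos']),R.from_euler("xyz",s['ee_rot'],degrees=True).as_matrix()
def yawy():
    p,M=T(); return np.degrees(np.arctan2(M[1,1],M[0,1]))
def rel(target,jaw=None):
    """shift in tool axes (cm) from measured pose to world target; turn units to jaw direction deg(mod180)"""
    p,M=T(); d=M.T@(np.array(target)-p)/10
    out=[d.round(3)]
    if jaw is not None:
        e=(yawy()-jaw+90)%180-90   # +turn about tool x(down) lowers yaw
        out.append(round(e/6,3))
    return out
E
python3 - <<'E'
from h import *
p,M=T(); print(M.round(3),yawy())
c=np.array([[90,207],[628,68],[655,165],[112,303]])/6.5+[225,230]
w=plane("top",c,34);print("head",w.round(1).tolist(),w.mean(0)); d=(w[1]+w[2]-w[0]-w[3])/2; print(np.hypot(*d),np.degrees(np.arctan2(d[1],d[0])), np.hypot(*(w[0]-w[3])))
g=np.array([[162,192],[525,97],[543,165],[185,248]])/6.5+[225,230]
w=plane("top",g,112);print("grip",w.round(1).tolist(),w.mean(0)); d=(w[1]+w[2]-w[0]-w[3])/2; print(np.hypot(*d),np.degrees(np.arctan2(d[1],d[0])))
# side: grip top corners visible in crop2
s=np.array([[90,200],[220,240]])/3.3+[230,150]
print("side grip top near edge",plane("side",s,112).round(1).tolist())
s=np.array([[60,285],[245,370]])/3.3+[230,150]; print("side foot",plane("side",s,0).round(1).tolist())
B=np.array([633,-9.]);
E
```

```text
[[-0.001  0.312  0.95 ]
 [-0.001  0.95  -0.312]
 [-1.    -0.002 -0.   ]] 71.84879257697966
head [[439.3, 100.5], [479.2, -62.2], [449.7, -69.9], [410.4, 93.9]] [444.64332442  15.58870825]
167.98281193955705 -76.36790576002778 29.696508843780734
grip [[439.9, 69.4], [465.4, -33.2], [446.1, -38.1], [424.1, 63.0]] [443.86507851  15.28839375]
104.59855279364474 -76.86946243515818
side grip top near edge [[425.8, 65.0], [458.0, -38.2]]
side foot [[422.7, 111.3], [452.8, -65.0]]
```

Emit:
jog_arm --plan '[0.2,-2.3,2.3,0,0.2,-2.3,2.3,0,0.2,-2.3,2.3,0,0.2,-2.3,2.3,0,0.2,-2.3,2.3,0,0.2,-2.3,2.3,0,0.2,-2.3,2.3,0,0.2,-2.3,2.3,0,0.2,-2.3,2.3,0,0.2,-2.3,2.3,0,0.2,-2.3,2.3,0,0.2,-2.3,2.3,0]' --claw 9.0

```text
time_s: 1.1
ee_pos: [355.6, 196.6, 193.8]
ee_rot: [-153.5, 90.0, -171.6]
force: [0.1, 0.3, 0.5]
gripper_width: 89.8
```

Emit:
jog_arm --plan '[0.2,-2.3,2.3,0,0.2,-2.3,2.3,0,0.2,-2.3,2.3,0,0.2,-2.3,2.3,0,0,-2.3,2.3,0,0,0,0,1.1,0,0,0,1.1,0,0,0,1.1,0,0,0,1.1,0,0,0,1.1,0,0,0,1.1,0,0,0,1.1]'

```text
time_s: 2.1
ee_pos: [428.5, 53.0, 185.7]
ee_rot: [-114.7, 90.0, -179.4]
force: [0.1, -0.2, 0.0]
gripper_width: 90.2
```

Run:
```python
from h import *
s=env.state();print(s['time_s'],s['qpos'].round(1),s['ee_pos'].round(1),yawy(),rel([445,15.4,170],13.6))
for n in("top","side"): cv2.imwrite(f"pics/{n}1.png",env.grab_frame(n)[:,:,::-1])
print(proj("side",s['ee_pos']-[0,0,25]),proj("top",s['ee_pos']))
```

```text
2.1 [  5.5   6.9 109.9   0.   63.2 -19.8] [428.5  53.  185.7] 25.31484860250321 [array([ 1.568, -0.117,  4.101]), np.float64(1.952)]
[[259.8000758  196.37918952]] [[254.39501246 264.11142722]]
```

Emit:
jog_arm --plan '[0.4,0,2.0,0,0.4,0,2.0,0,0,0,0,0.9,0,0,0,0.9,0,0,0,0]'

```text
time_s: 2.62
ee_pos: [446.1, 16.7, 177.7]
ee_rot: [-111.6, 90.0, 173.3]
force: [0.2, -0.1, 0.2]
gripper_width: 90.0
```

Run:
```python
from h import *
s=env.state();print(s['time_s'],s['ee_pos'].round(1),yawy(),rel([445,15.4,96],13.6))
for n in("top","side"):
    im=env.grab_frame(n)[:,:,::-1]; cv2.imwrite(f"pics/{n}2.png",im)
    q=proj(n,s['ee_pos']-[0,0,25])[0].round(1); print(n,q)
    u,v=q.astype(int); c=im[max(0,v-70):v+70,max(0,u-90):u+90]; cv2.imwrite(f"pics/{n}2c.png",cv2.resize(c,None,fx=4,fy=4,interpolation=cv2.INTER_CUBIC))
```

```text
2.6167 [446.1  16.7 177.7] 14.88490614907068 [array([ 8.172, -0.129,  0.101]), np.float64(0.214)]
top [277.  254.6]
side [276. 202.]
```

View pics/side2c.png

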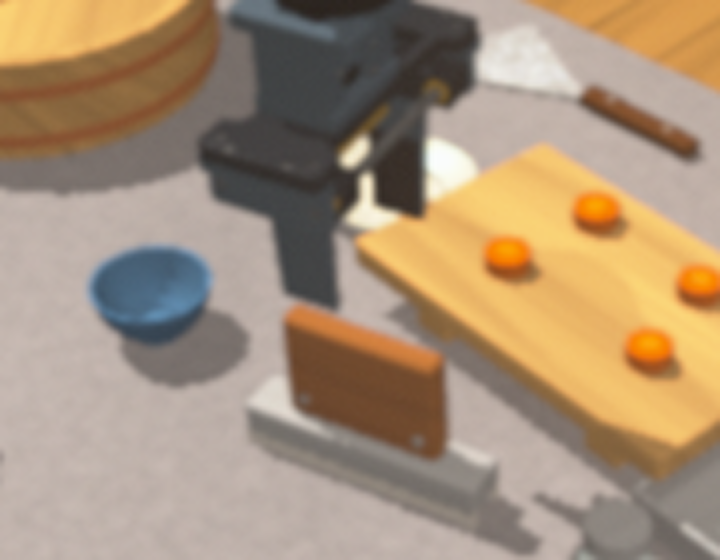

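View pics/top2c.png

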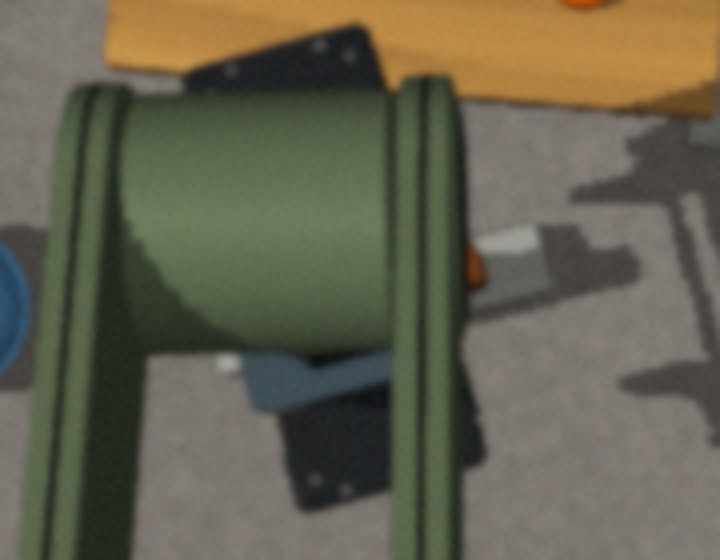

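Run:
```python
from h import *
s=env.state();p,M=T()
for a in(-59,-45,45,59):
    q=[p+M@[25,a,b] for b in(-16,16)]
    print(a,((proj("side",q)-[186,132])*4).round().tolist())
# grip top & foot corners as believed, in side crop
c=np.array([445,15.4]);t=np.radians(13.6);ex=np.array([np.cos(t),np.sin(t)]);ey=np.array([-ex[1],ex[0]])
for (hx,hy,z) in((10,55,112),(18,85,34),(18,85,0)):
    P=[np.r_[c+ex*hx*i+ey*hy*j,z] for i,j in((-1,1),(-1,-1),(1,-1),(1,1))]
    print(z,((proj("side",P)-[186,132])*4).round().tolist(),((proj("top",P)-[225,230])*6.5).round().tolist())
```

```text
-59 [[283.0, 329.0], [331.0, 345.0]]
-45 [[296.0, 315.0], [343.0, 331.0]]
45 [[375.0, 231.0], [420.0, 246.0]]
59 [[386.0, 219.0], [431.0, 233.0]]
112 [[279.0, 316.0], [434.0, 372.0], [451.0, 353.0], [297.0, 298.0]] [[173.0, 254.0], [551.0, 157.0], [534.0, 89.0], [156.0, 185.0]]
34 [[244.0, 403.0], [474.0, 491.0], [502.0, 456.0], [276.0, 370.0]] [[113.0, 312.0], [660.0, 172.0], [631.0, 57.0], [84.0, 197.0]]
0 [[249.0, 441.0], [475.0, 530.0], [503.0, 494.0], [280.0, 409.0]] [[127.0, 314.0], [660.0, 178.0], [631.0, 66.0], [99.0, 201.0]]
```

Run:
```python
from h import *
for z in(235,255,275): print(z,plane("top",[270.75,250.9],z))
print(T()[0])
# height along tool line that best fits observed fingertip midpoints in side
obs={-59:((288,297),(335,307)),45:((378,206),(424,217))}
p,M=T()
for x in(25,15,5,0,-5):
    print(x,[((proj("side",[p+M@[x,a,b] for b in(-16,16)])-[186,132])*4).round().tolist() for a in(-59,45)])
```

```text
235 [[447.84538139  20.58156109]]
255 [[446.63932095  18.86227233]]
275 [[445.43326052  17.14298358]]
[446.01079958  16.99347782 177.88636772]
25 [[[283.0, 329.0], [331.0, 345.0]], [[375.0, 231.0], [420.0, 246.0]]]
15 [[[282.0, 315.0], [329.0, 331.0]], [[374.0, 218.0], [420.0, 233.0]]]
5 [[[280.0, 302.0], [328.0, 318.0]], [[373.0, 205.0], [419.0, 219.0]]]
0 [[[279.0, 295.0], [328.0, 311.0]], [[372.0, 198.0], [419.0, 212.0]]]
-5 [[[278.0, 288.0], [327.0, 304.0]], [[372.0, 191.0], [418.0, 206.0]]]
```

The side view agrees with the scraper position measured from the top view. The open fingertips look retracted, which fits a linkage gripper. I'm going down.

Emit:
jog_arm --plan '[1.4,-0.13,0.1,0.2,1.4,0,0,0,1.4,0,0,0,1.4,0,0,0,1.4,0,0,0,1.2,0,0,0,0,0,0,0,0,0,0,0]'

```text
time_s: 3.38
ee_pos: [444.9, 15.9, 95.9]
ee_rot: [-107.0, 89.9, 176.7]
force: [-0.2, -1.0, 0.3]
gripper_width: 90.1
```

Run:
```python
from h import *
s=env.state();print(s['time_s'],s['ee_pos'].round(1),yawy(),rel([445,15.4,96],13.6),s['force'])
im=env.grab_frame("side")[:,:,::-1]; cv2.imwrite("pics/side3c.png",cv2.resize(im[150:290,200:360],None,fx=4,fy=4,interpolation=cv2.INTER_CUBIC))
```

```text
3.3833 [444.9  15.9  95.9] 13.787941476346061 [array([-0.013,  0.001,  0.048]), np.float64(0.031)] [-0.23818223 -1.04794004  0.3398831 ]
```

View pics/side3c.png

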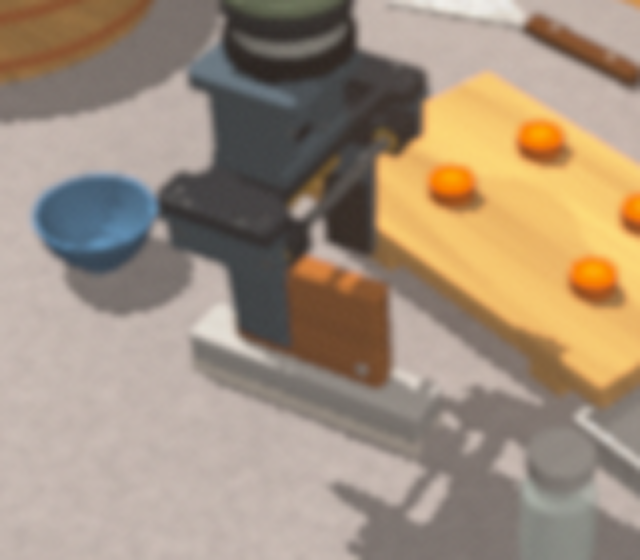

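The fingers straddle the grip, with the near one at crop x≈265 and the far one at ≈350. Closing now.

Emit:
jog_arm --plan '[0,0,0,0,0,0,0,0,0,0,0,0,0,0,0,0,0,0,0,0,0,0,0,0,0,0,0,0,0,0,0,0,0,0,0,0,0,0,0,0]' --claw 1.0 --newtons 45

```text
time_s: 4.27
ee_pos: [445.2, 15.7, 96.0]
ee_rot: [-171.7, 90.0, 112.0]
force: [-0.7, 0.2, 0.1]
gripper_width: 26.2
```

Run:
```python
from h import *
s=env.state();print(s['time_s'],s['ee_pos'].round(1),yawy(),s['force'],s['torque'],s['gripper_width'])
```

```text
4.2667 [445.2  15.7  96. ] 13.650453259662251 [-0.72018416  0.23136564  0.07785384] [-0.1461654   0.02647717  0.01131459] 26.174944540070012
```

Width is 26 mm, so the fingers may still be closing. I'll wait a bit longer.

Emit:
jog_arm --plan '[0,0,0,0,0,0,0,0,0,0,0,0,0,0,0,0,0,0,0,0]'

```text
time_s: 4.68
ee_pos: [445.2, 15.7, 96.0]
ee_rot: [-169.1, 90.0, 114.5]
force: [0.3, 0.9, -0.8]
gripper_width: 19.7
```

Emit:
jog_arm --plan '[-1,0,0,0,-2,0,0,0,-2,0,0,0,-2,0,0,0,-2,0,0,0,-2,0,0,0,-1,0,0,0,0,0,0,0,0,0,0,0]'

```text
time_s: 5.43
ee_pos: [444.9, 15.7, 215.8]
ee_rot: [-151.4, 90.0, 132.2]
force: [-0.1, -0.8, -1.7]
gripper_width: 19.5
```

Run:
```python
from h import *
s=env.state();print(s['time_s'],s['ee_pos'].round(1),yawy(),s['force'],s['torque'],s['gripper_width'])
for n in("top","side"): cv2.imwrite(f"pics/{n}4.png",env.grab_frame(n)[:,:,::-1])
im=cv2.imread("pics/side4.png"); cv2.imwrite("pics/side4c.png",cv2.resize(im[100:270,200:400],None,fx=4,fy=4,interpolation=cv2.INTER_CUBIC)[:600,:800])
```

```text
5.4333 [444.9  15.7 215.8] 13.647969727570436 [-0.12821999 -0.77583022 -1.68274371] [-0.04693924  0.03857804  0.00619179] 19.46762743428341
```

View pics/side4c.png

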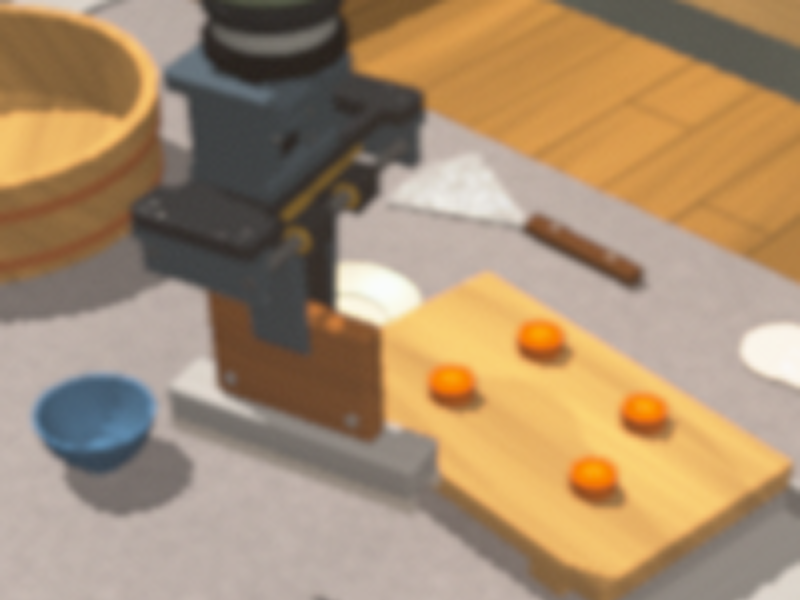

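The scraper is held and hangs level, width 19.5 mm. Next I turn it to lie along the board's x and move to the +y end.

Emit:
jog_arm --plan '[0,0,0,-0.85,0,0,0,-1,0,0,0,-1,0,0,0,-1,0,0,0,-1,0,0,0,-1,0,0,0,-1,0,0,0,-1,0,0,0,-1,0,0,0,-1,0,0,0,-1,0,0,0,-1]'

```text
time_s: 6.53
ee_pos: [444.3, 15.7, 214.6]
ee_rot: [-176.0, 89.8, 179.0]
force: [-0.4, 0.4, -1.9]
gripper_width: 19.8
```

Emit:
jog_arm --plan '[0,0.7,1.2,0,0,1.3,2.4,0,0,1.3,2.4,0,0,1.3,2.4,0,0,1.3,2.4,0,0,1.3,2.4,0,0,1.3,2.4,0,0,1.3,2.4,0,0,0.7,1.3,0,0,0,0,0,0,0,0,0,0,0,0,0]'

```text
time_s: 7.53
ee_pos: [646.1, 102.5, 214.9]
ee_rot: [-166.2, 89.8, -171.5]
force: [-0.4, -0.2, -1.4]
gripper_width: 19.9
```

Run:
```python
from h import *
s=env.state();print(s['time_s'],s['qpos'].round(1),s['ee_pos'].round(1),yawy(),rel([647.4,102.1,151],84.7),s['force'])
for n in("top","side"): cv2.imwrite(f"pics/{n}5.png",env.grab_frame(n)[:,:,::-1])
```

```text
7.5333 [  8.   25.7  78.5  -0.   75.9 -76.7] [646.1 102.5 214.9] 84.69168107012872 [array([ 6.385, -0.027,  0.146]), np.float64(-0.001)] [-0.39095475 -0.17464215 -1.43816401]
```

View pics/side5.png

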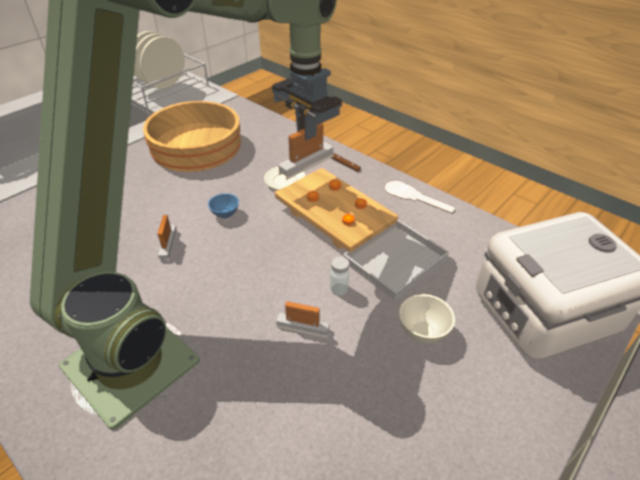

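View pics/top5.png

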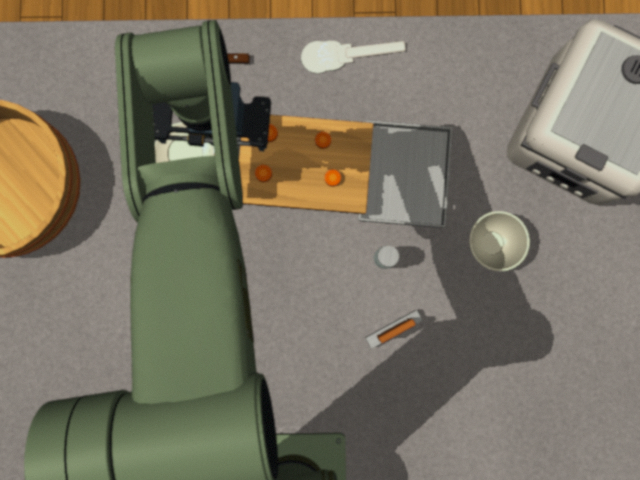

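The scraper hangs over the board's +y end and the slices are undisturbed. Lowering it, with the last few mm slow.

Emit:
jog_arm --plan '[1,0,0.1,0,1.5,0,0,0,1.5,0,0,0,1.2,0,0,0,0.7,0,0,0,0.3,0,0,0,0,0,0,0]'

```text
time_s: 8.22
ee_pos: [647.4, 102.3, 153.4]
ee_rot: [-171.4, 89.9, -176.6]
force: [0.3, -0.4, -1.9]
gripper_width: 19.7
```

Emit:
jog_arm --plan '[0.1,0,0,0,0.1,0,0,0,0,0,0,0]'

```text
time_s: 8.47
ee_pos: [648.3, 102.5, 152.7]
ee_rot: [17.2, 89.9, 11.9]
force: [-0.6, -0.2, -2.6]
gripper_width: 19.9
```

Run:
```python
from h import *
s=env.state();print(s['time_s'],s['ee_pos'].round(1),yawy(),rel([647.4,102.1,150],84.7),s['force'],s['torque'])
im=env.grab_frame("side")[:,:,::-1]; cv2.imwrite("pics/side6c.png",cv2.resize(im[90:260,250:450],None,fx=4,fy=4,interpolation=cv2.INTER_CUBIC)[:600])
```

```text
8.4667 [648.3 102.5 152.7] 84.7462569407142 [array([ 0.266, -0.052, -0.085]), np.float64(0.008)] [-0.55608263 -0.1655094  -2.58037988] [-0.02328831 -0.01223662 -0.02306583]
```

View pics/side6c.png

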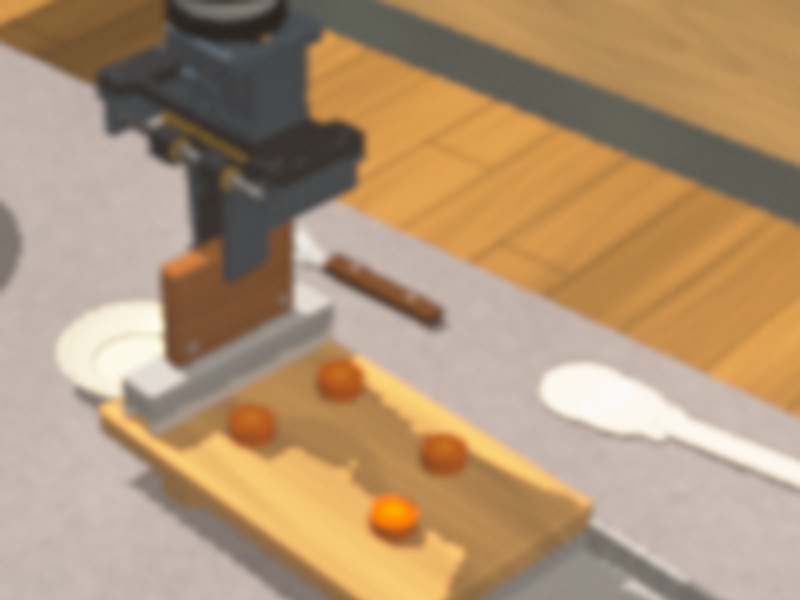

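Emit:
jog_arm --plan '[0.1,0,0,0,0.1,0,0,0,0,0,0,0,0,0,0,0]'

```text
time_s: 8.85
ee_pos: [648.0, 102.5, 150.0]
ee_rot: [128.9, 90.0, 123.7]
force: [0.1, 0.1, -2.5]
gripper_width: 19.6
```

Emit:
jog_arm --plan '[0.1,0,0,0,0,0,0,0,0,0,0,0]'

```text
time_s: 9.1
ee_pos: [648.0, 102.6, 150.0]
ee_rot: [23.7, 90.0, 18.5]
force: [-1.4, 0.1, 5.0]
gripper_width: 19.7
```

Contact is light, about 5 N net. Sweeping along −tool y at about 8 mm per row.

Emit:
jog_arm --plan '[0,-0.4,0,0,0,-0.8,0,0,0,-0.8,0,0,0,-0.8,0,0,0,-0.8,0,0,0,-0.8,0,0,0,-0.8,0,0,0,-0.8,0,0,0,-0.8,0,0,0,-0.8,0,0,0,-0.8,0,0,0,-0.6,0,0]'

```text
time_s: 10.1
ee_pos: [640.5, 12.4, 150.1]
ee_rot: [29.8, 89.8, 24.5]
force: [0.6, -4.6, 2.0]
gripper_width: 19.7
```

Run:
```python
from h import *
s=env.state();print(s['time_s'],s['ee_pos'].round(1),yawy(),s['force'],s['torque'])
for n in("top","side"): cv2.imwrite(f"pics/{n}7.png",env.grab_frame(n)[:,:,::-1])
im=cv2.imread("pics/side7.png"); cv2.imwrite("pics/side7c.png",cv2.resize(im[110:260,260:460],None,fx=4,fy=4,interpolation=cv2.INTER_CUBIC))
```

```text
10.1 [640.5  12.4 150.1] 84.69837289714306 [ 0.61371639 -4.56839783  1.99964696] [-0.33185087 -0.04997926 -0.04087891]
```

View pics/side7c.png

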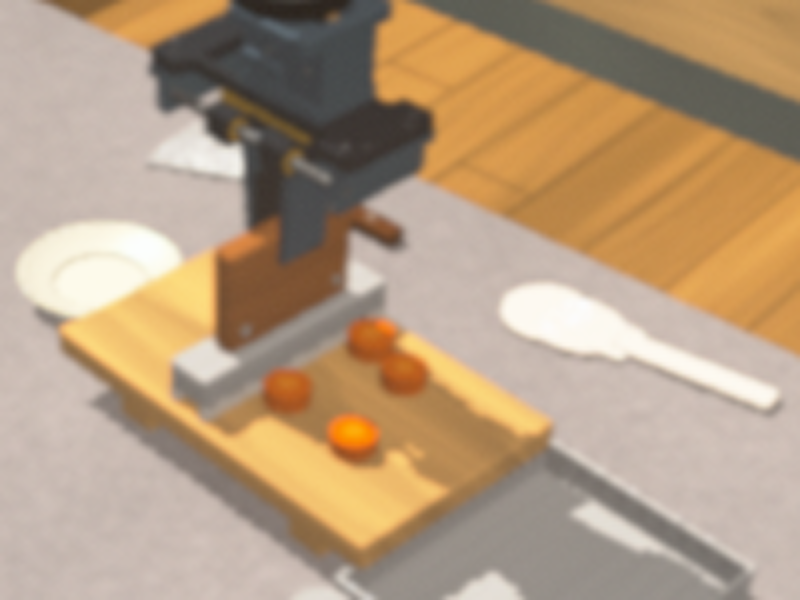

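Emit:
jog_arm --plan '[0,-0.5,0,0,0,-0.8,0,0,0,-0.8,0,0,0,-0.8,0,0,0,-0.8,0,0,0,-0.8,0,0,0,-0.5,0,0]'

```text
time_s: 10.78
ee_pos: [635.9, -37.5, 150.1]
ee_rot: [29.4, 89.8, 24.1]
force: [-1.2, 7.2, 11.9]
gripper_width: 19.9
```

Run:
```python
from h import *
s=env.state();print(s['time_s'],s['ee_pos'].round(1),yawy(),s['force'],s['torque'])
for n in("top","side"): cv2.imwrite(f"pics/{n}8.png",env.grab_frame(n)[:,:,::-1])
im=cv2.imread("pics/side8.png"); cv2.imwrite("pics/side8c.png",cv2.resize(im[110:260,260:460],None,fx=4,fy=4,interpolation=cv2.INTER_CUBIC))
```

```text
10.7833 [635.9 -37.5 150.1] 84.68556140853626 [-1.21734017  7.21791789 11.91542878] [ 1.97295586  0.19477029 -0.04595519]
```

View pics/side8c.png

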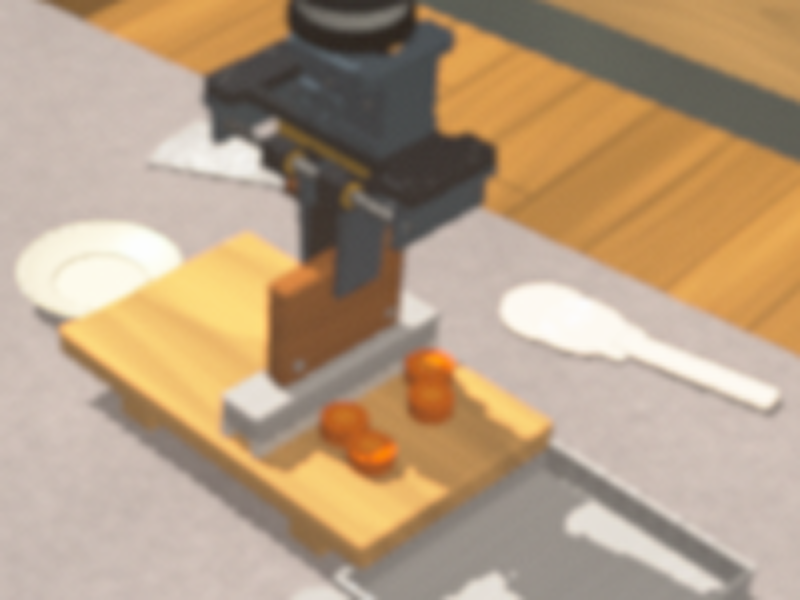

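View pics/top8.png

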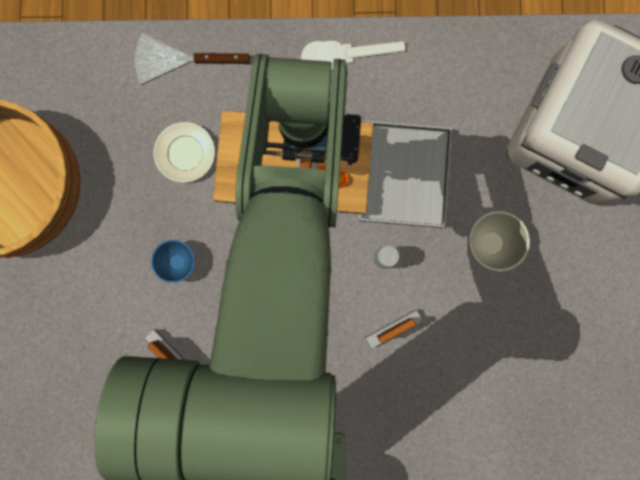

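Run:
```python
from h import *
ex=np.array([.9957,-.093]);ey=np.array([.093,.9957])
c=np.array([[430,366],[432,398],[345,423],[371,452],[550,430],[240,235]])/4+[260,110]
for q in plane("side",c,61)-[633,-9]: print((q@ex).round(1),(q@ey).round(1))
```

```text
62.5 -62.2
38.7 -86.3
-21.6 -65.6
-29.7 -97.1
71.0 -160.1
72.8 136.6
```

Run:
```python
from h import *
ex=np.array([.9957,-.093]);ey=np.array([.093,.9957])
c=np.array([[770,70],[750,318],[537,298],[570,55]])/2.5+[145,100]
for q in plane("top",c,28)-[633,-9]: print((q@ex).round(1),(q@ey).round(1))
im=cv2.imread("pics/top8.png"); cv2.imwrite("pics/top8c.png",cv2.resize(im[100:230,200:460],None,fx=3,fy=3,interpolation=cv2.INTER_CUBIC))
im=cv2.imread("pics/side8.png"); cv2.imwrite("pics/side8d.png",cv2.resize(im[180:240,330:410],None,fx=9,fy=9,interpolation=cv2.INTER_CUBIC))
```

```text
98.2 -311.3
-102.2 -308.2
-99.7 -139.1
97.7 -150.8
```

View pics/side8d.png

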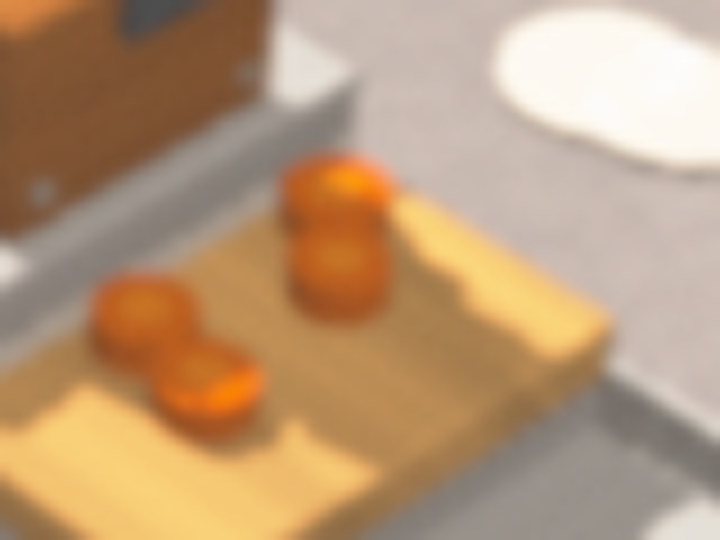

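Slice 1 (crop 338,200) has drifted toward the far board edge. I'll carry on slowly with a small inward (−x) component to draw it back.

Emit:
jog_arm --plan '[0,-0.4,-0.1,0,0,-0.6,-0.15,0,0,-0.6,-0.15,0,0,-0.6,-0.15,0,0,-0.4,-0.1,0]'

```text
time_s: 11.3
ee_pos: [627.3, -62.9, 150.0]
ee_rot: [16.0, 89.8, 10.7]
force: [2.4, 3.3, 7.8]
gripper_width: 19.5
```

Run:
```python
from h import *
s=env.state();print(s['time_s'],s['ee_pos'].round(1),yawy(),s['force'],s['torque'])
im=env.grab_frame("side")[:,:,::-1]
cv2.imwrite("pics/side9d.png",cv2.resize(im[175:255,320:420],None,fx=7,fy=7,interpolation=cv2.INTER_CUBIC))
```

```text
11.3 [627.3 -62.9 150. ] 84.6914895250636 [2.44979547 3.27469386 7.84518537] [ 0.90656425 -0.17071017 -0.13495637]
```

View pics/side9d.png

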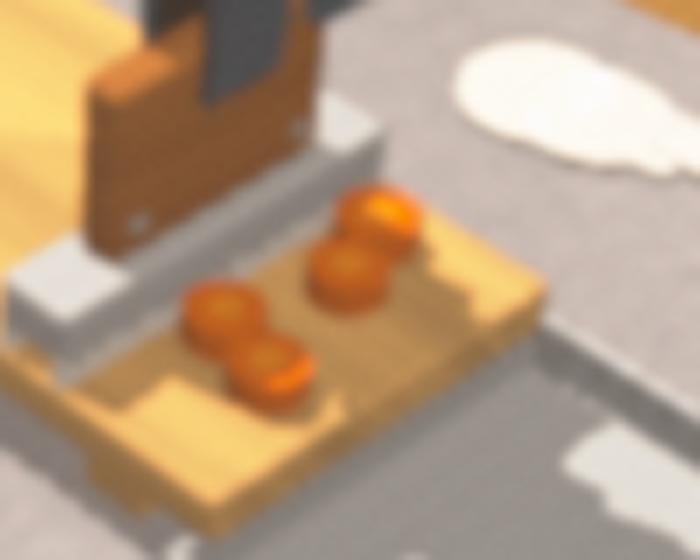

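Slice 1 still has a margin to the far edge. Carrying on straight.

Emit:
jog_arm --plan '[0,-0.4,-0.05,0,0,-0.7,-0.05,0,0,-0.7,0,0,0,-0.7,0,0,0,-0.7,0,0,0,-0.7,0,0,0,-0.4,0,0]'

```text
time_s: 11.93
ee_pos: [621.9, -105.7, 150.0]
ee_rot: [19.9, 89.9, 14.6]
force: [0.8, 1.5, 7.6]
gripper_width: 19.5
```

Run:
```python
from h import *
s=env.state();print(s['time_s'],s['ee_pos'].round(1),yawy(),s['force'],s['torque'])
im=env.grab_frame("side")[:,:,::-1]
cv2.imwrite("pics/side10d.png",cv2.resize(im[180:280,330:450],None,fx=6,fy=6,interpolation=cv2.INTER_CUBIC))
```

```text
11.9333 [ 621.9 -105.7  150. ] 84.69114833608982 [0.81927394 1.5433103  7.6035958 ] [ 0.71048572 -0.19051654 -0.04593214]
```

View pics/side10d.png

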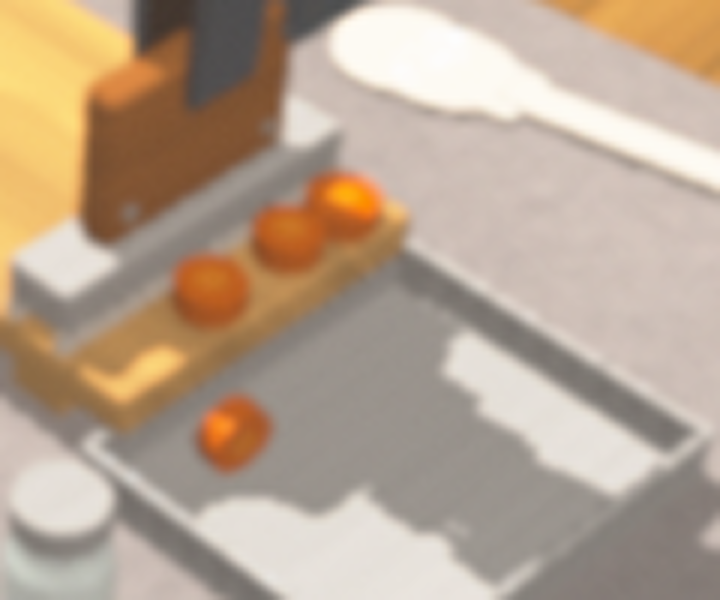

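One slice is in the tray and the other three are at the edge. Pushing them over.

Emit:
jog_arm --plan '[0,-0.4,0,0,0,-0.6,0,0,0,-0.6,0,0,0,-0.6,0,0,0,-0.6,0,0,0,-0.6,0,0,0,-0.6,0,0,0,-0.6,0,0,0,-0.4,0,0,0,0,0,0,0,0,0,0]'

```text
time_s: 12.9
ee_pos: [616.9, -155.2, 149.7]
ee_rot: [38.4, 89.9, 33.0]
force: [-0.1, 3.5, 7.1]
gripper_width: 19.7
```

Run:
```python
from h import *
s=env.state();print(s['time_s'],s['ee_pos'].round(1),yawy(),s['force'],s['torque'])
im=env.grab_frame("side")[:,:,::-1]
cv2.imwrite("pics/side11d.png",cv2.resize(im[180:300,330:460],None,fx=5,fy=5,interpolation=cv2.INTER_CUBIC))
```

```text
12.9 [ 616.9 -155.2  149.7] 84.69136967268282 [-0.14123484  3.46863524  7.09544609] [ 0.84193765 -0.04349541 -0.06010684]
```

View pics/side11d.png

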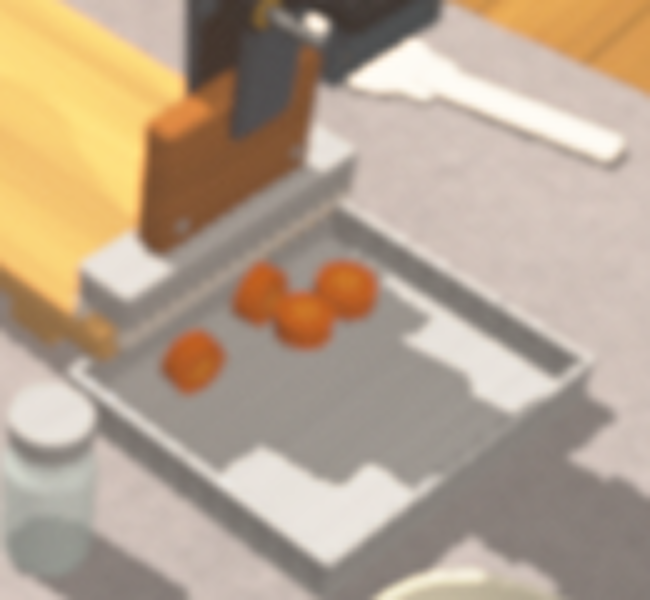

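All four slices are in the tray. Lifting slightly, then going back to the middle of the board.

Emit:
jog_arm --plan '[-0.6,0,0,0,-0.9,0,0,0,0,1,0,0,0,2,0,0,0,2,0,0,0,2,0,0,0,2,0,0,0,2,0,0,0,2,0,0,0,1.5,0,0,0,0,0,0,0,0,0,0]'

```text
time_s: 13.95
ee_pos: [629.9, -9.8, 163.7]
ee_rot: [-123.2, 89.9, -128.4]
force: [-0.4, 0.3, -2.2]
gripper_width: 19.7
```

Emit:
jog_arm --plan '[0.5,0,0,0,0.4,0,0,0,0.2,0,0,0,0,0,0,0,0,0,0,0]'

```text
time_s: 14.37
ee_pos: [629.9, -11.0, 152.7]
ee_rot: [-173.7, 90.0, -179.0]
force: [0.6, 0.3, -2.5]
gripper_width: 19.9
```

Emit:
jog_arm --plan '[0.1,0,0,0,0.1,0,0,0,0,0,0,0,0,0,0,0]'

```text
time_s: 14.7
ee_pos: [630.1, -10.4, 151.1]
ee_rot: [31.1, 90.0, 25.8]
force: [0.7, 0.2, -1.7]
gripper_width: 19.9
```

Emit:
jog_arm --plan '[0.07,0,0,0,0,0,0,0,0,0,0,0]'

```text
time_s: 14.95
ee_pos: [630.1, -10.3, 150.3]
ee_rot: [71.3, 90.0, 66.0]
force: [-0.4, -0.2, -1.8]
gripper_width: 19.7
```

Run:
```python
from h import *
s=env.state();print(s['time_s'],s['ee_pos'].round(1),yawy(),s['force'],s['torque'])
im=env.grab_frame("side")[:,:,::-1]
cv2.imwrite("pics/side12d.png",cv2.resize(im[110:290,260:460],None,fx=3.3,fy=3.3,interpolation=cv2.INTER_CUBIC))
```

```text
14.95 [630.1 -10.3 150.3] 84.75619980117457 [-0.35502179 -0.22189496 -1.80469117] [ 0.06968581  0.04594742 -0.01019759]
```

View pics/side12d.png

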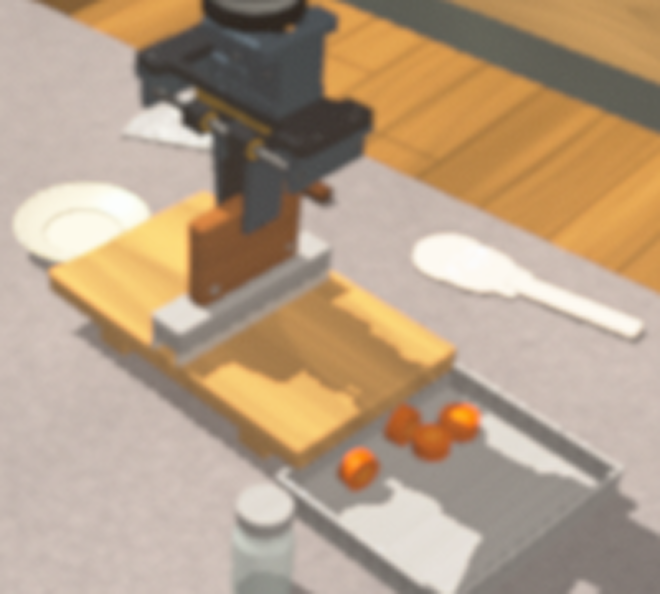

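Almost in contact. I'll go down 0.5 mm more, then release slowly.

Emit:
jog_arm --plan '[0.05,0,0,0,0,0,0,0,0,0,0,0]'

```text
time_s: 15.25
ee_pos: [630.2, -10.3, 150.0]
ee_rot: [19.3, 90.0, 14.0]
force: [0.1, 0.0, -0.7]
gripper_width: 19.8
```

Emit:
jog_arm --plan '[0,0,0,0,0,0,0,0,0,0,0,0,0,0,0,0,0,0,0,0,0,0,0,0,0,0,0,0,0,0,0,0]' --claw 7.0

```text
time_s: 15.92
ee_pos: [630.1, -10.3, 149.9]
ee_rot: [73.2, 90.0, 68.0]
force: [-0.4, 0.4, -0.8]
gripper_width: 68.8
```

Emit:
jog_arm --plan '[0,0,0,0,0,0,0,0,0,0,0,0,0,0,0,0]'

```text
time_s: 16.25
ee_pos: [630.1, -10.3, 149.8]
ee_rot: [76.8, 90.0, 71.5]
force: [0.8, 0.3, -0.2]
gripper_width: 70.4
```

Run:
```python
from h import *
s=env.state();print(s['time_s'],s['ee_pos'].round(1),s['force'],s['gripper_width'])
im=env.grab_frame("side")[:,:,::-1]
cv2.imwrite("pics/side13d.png",cv2.resize(im[110:290,260:460],None,fx=3.3,fy=3.3,interpolation=cv2.INTER_CUBIC))
```

```text
16.25 [630.1 -10.3 149.8] [ 0.78726728  0.27389018 -0.18009967] 70.44654942154823
```

View pics/side13d.png

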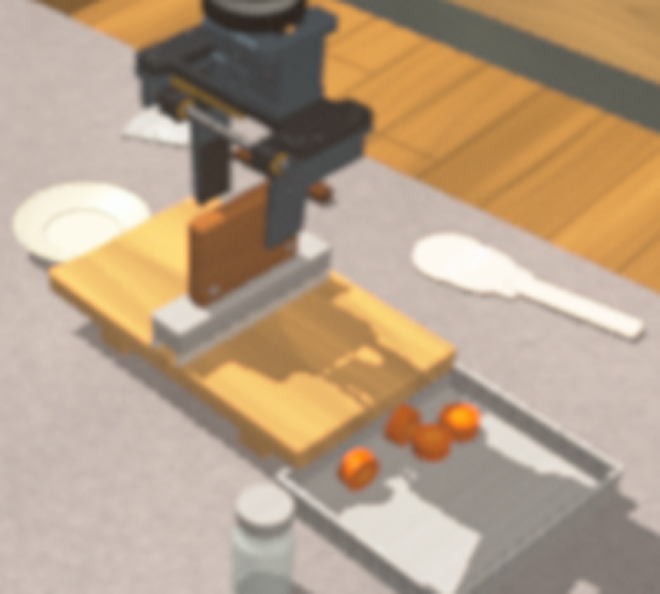

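Released. I'll go straight up, then move aside to check from the top.

Emit:
jog_arm --plan '[-0.8,0,0,0,-1.5,0,0,0,-2,0,0,0,-2,0,0,0,-2,0,0,0,-2,0,0,0,-1,0,0,0]'

```text
time_s: 16.88
ee_pos: [631.0, -10.4, 266.4]
ee_rot: [4.1, 89.7, -1.2]
force: [-0.2, -0.3, 0.3]
gripper_width: 70.4
```

Emit:
jog_arm --plan '[0,2,-2,0,0,2.5,-2.5,0,0,2.5,-2.5,0,0,2.5,-2.5,0,0,2.5,-2.5,0,0,2.5,-2.5,0,0,2.5,-2,0,0,2.5,0,0,0,2.5,0,0,0,2.5,0,0,0,1,0,0,0,0,0,0]'

```text
time_s: 17.88
ee_pos: [489.0, 260.4, 262.5]
ee_rot: [160.7, 90.0, 155.6]
force: [-0.2, 0.0, 0.1]
gripper_width: 70.1
```

Run:
```python
from h import *
s=env.state();print(s['time_s'],s['ee_pos'].round(1),s['force'])
for n in("top","side"): cv2.imwrite(f"pics/{n}14.png",env.grab_frame(n)[:,:,::-1])
```

```text
17.8833 [489.  260.4 262.5] [-0.17193115  0.01422035  0.12424225]
```

View pics/top14.png

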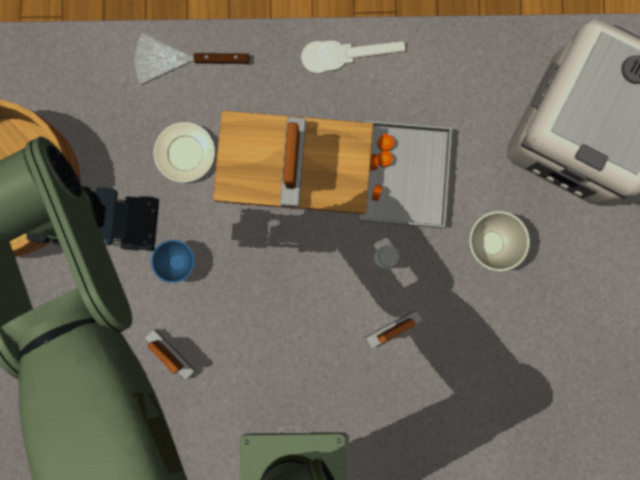

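View pics/side14.png

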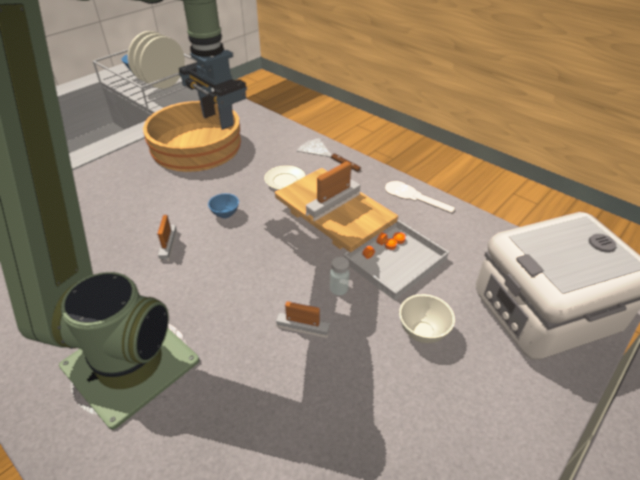

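Run:
```python
import cv2
a=cv2.imread("pics/top14.png")[110:240,355:465];b=cv2.imread("pics/side14.png")[215:305,340:450]
cv2.imwrite("pics/z1.png",cv2.resize(a,None,fx=4.5,fy=4.5,interpolation=cv2.INTER_CUBIC));cv2.imwrite("pics/z2.png",cv2.resize(b,None,fx=6,fy=6,interpolation=cv2.INTER_CUBIC))
g0=cv2.imread("pics/top0.png");g1=cv2.imread("pics/top14.png")
for n,(y0,y1,x0,x1) in dict(traycorner=(115,235,400,465),saucer=(115,190,145,213)).items():
    t=g0[y0+6:y1-6,x0+6:x1-6];r=cv2.matchTemplate(g1[y0:y1,x0:x1],t,cv2.TM_CCOEFF_NORMED);print(n,cv2.minMaxLoc(r))
```

```text
traycorner (0.42353352904319763, 0.9702790379524231, (0, 12), (6, 6))
saucer (0.525948703289032, 0.9978752136230469, (12, 12), (6, 6))
```

View pics/z1.png

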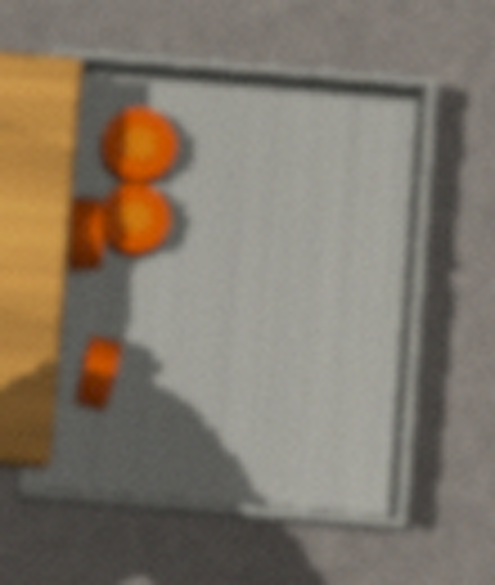

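View pics/z2.png

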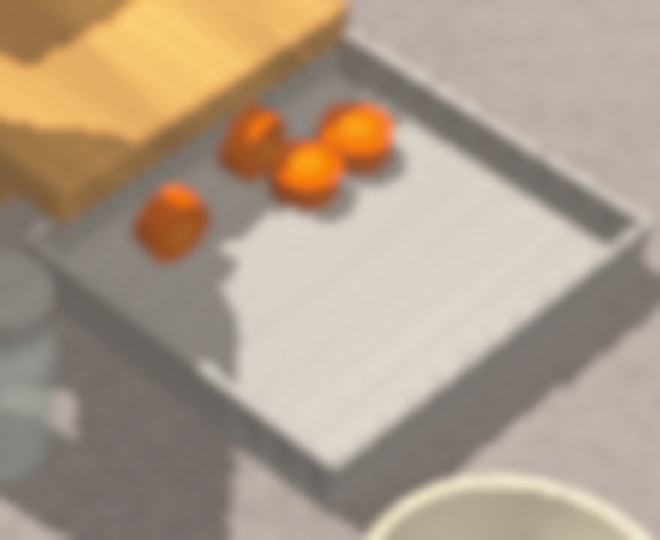

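All four slices are in the tray, two of them standing on edge. The tray and saucer show no shift in the template match, and the scraper is upright. Handing in.

```bash
python3 -c "
from workcell import env
print(env.job_done(), env.state()['time_s'])"
```

```text
the job is handed in; nothing more can be done
the job is handed in; nothing more can be done
```

I gripped the largest scraper (width read 19.7 mm) and swept the board from its +y end to its −y end under light contact. All four carrot slices went into the tray. I then stood the scraper upright in the middle of the cleared board, let go and moved the arm clear. The robot's clock read about 18 s at hand-in, and the highest force I read was about 14 N.

**Final checks:**
- **Slices and scraper:** both camera views show all four slices inside the tray, the board clear and the scraper upright.
- **Other items:** the tray and saucer showed 0 px shift in a template match. The two bowls and the shaker look unmoved by eye only.

**What was not clean:**
- **Slices on edge:** two slices came to rest standing on edge inside the tray, near the board end.
- **Drift during the sweep:** one slice drifted toward the far board edge, so I moved the scraper slightly inward to keep it on.
- **Camera disagreement:** the side camera put the slices about 8–12 mm from where the top camera did, so I relied on the top view.
- **Fingertips:** when open, they looked about 20 mm further back than the given figure. This did not affect the grasp.

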